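Move a wet spray-out panel to the curing rack on a filling knife

TASK

The blue test panel on the rod stand has just been sprayed and is wet all over, so carry it on the blade of the orange-handled filling knife and never touch it with the gripper: slide the blade in under the panel, lift it off the stand and carry it level to the curing rack with the lamp. Lower it gently so that it lies flat on both ledges, between the side lips and about central along them, and draw the blade out from under it. Then lay the knife back across both bars of its wire rest, let go, and leave everything else on the bench where it is.

Things in the scene. Friction and masses are not known exactly. Their poses are not given: they have to be found in the camera images.
- knife_grip (a point): Filling knife, 170 g, loose. Point: grip point in its orange handle, half-way up, near the balance. x along the knife to the blade, z up. Handle flat-sided, 24 mm wide (y), 22 high, x -85 to +42 mm. Blade flat, 2.5 mm thick at z = 0: shank 26 mm wide to x = 90, then 50 mm wide to the square tip at x = 155 mm. Starts level on its rest.
- panel_mid (a point): Wet test panel, loose: blue flat plate, 75 mm along x, 100 mm along y, 3.5 mm thick, about 60 g, wet face up (z), black and white check along its +y edge. Point: its centre, half-way through. It starts level across the two rods of the spray stand, its x about along the stand's x.
- spray_stand: Fixed steel rod stand that holds the panel at first. Origin: base centre, on the bench. x: the open way through between the rods (-x side to the robot), z up. Base 150 x 150 x 6 mm. Two 6 mm rods along x from -50 to +50 mm at y = -42 and +42 mm, tops 90 mm above the bench, legs at their ends; between them 78 mm is empty down to the base.
- cure_rack: Fixed curing rack. Origin: on the bench under the seat's middle; x: way in between the ledges (-x end open, to the robot). Two ledges, x -50 to +53 mm, tops 90 mm up, from |y| = 38 mm outwards, between them empty to the 12 mm base (x -75 to 80, y +-75). Side lips (inner faces |y| = 59) and end stops (inner faces x = 50) rise 10 mm above the ledges.
- lamp (a point): Lamp head of the curing rack, fixed to it above its rear left corner: black box about 56 mm along the rack's y, 40 mm along its x and 45 mm high overall. Point: its centre, 90 mm behind (+x) and 45 mm left (+y) of the seat's middle, 160 mm above the bench. Its pole stands at x = 70, y = 62 mm of the rack; a black box, 48 mm high, at x 57 to 77 mm.
- rest_mid (a point): Fixed wire rest of the knife. Point: mid-way between its two level bars at the height of their tops, 45 mm above the bench. x: along the knife (handle to blade), y: along the bars, z up. Bars at x = -60 and +35 mm, 6 mm thick, y -37 to +37 mm, ends turned up 20 mm. At first the knife's grip point is about above this point, 11 mm higher.
- dry_panel: Bystander: a dark red dry panel of the same size as the blue one, flat on the bench, left side. Origin: centre of its underside.
- tin: Bystander: closed tin, 80 mm across, 85 mm high, standing beyond the racks. Origin: centre of its underside.
- tape: Bystander: yellow roll of masking tape lying flat, 100 mm across, 24 mm high, on the left. Origin: centre of its underside.
- compound_bottle: Bystander: white bottle, 60 mm across, 170 mm high, beyond the racks. Origin: centre of its underside.
- wax_bottle: Bystander: black bottle, 56 mm across, 150 mm high, beyond the racks. Origin: centre of its underside.
- mix_cup: Bystander: white mixing cup, 76 mm across, 85 mm high, on the right. Origin: centre of its underside.
- sanding_block: Bystander: black sanding block with a grey sole, 66 x 115 mm, 32 mm high, near the robot on the left. Origin: centre of its underside.
- gauge: Bystander: black hand-held paint gauge, 55 x 115 mm, 28 mm high, on the right. Origin: centre of its underside.

How it is judged:
On the way, in this order (a step that is already met when the one before it is completed fails the run):
1. the panel is lifted clear of the spray stand, riding on the knife (z of panel_mid in the frame of spray_stand above 0.102 m and contact force between knife and panel above 0.1 N and contact force between panel and spray_stand below 0.02 N), for 0.2 s.
2. the panel lies flat in its seat on the curing rack and the knife no longer touches it (x of panel_mid in the frame of cure_rack between -0.03 and 0.016 m and y of panel_mid in the frame of cure_rack between -0.013 and 0.013 m and z of panel_mid in the frame of cure_rack between 0.088 and 0.095 m and angle between panel_mid's own z axis and vertical below 0.05 rad and contact force between knife and panel below 0.03 N), for 0.2 s.
At the end, for the whole second after the job is handed in: Blue panel at rest, flat (0.05 rad) on both curing-rack ledges, within 13 mm of the middle across and from 30 mm short of the middle up to the end stops along it; knife off it, at rest, level (0.15 rad) across both bars of its rest, grip point within 40 mm of the rest's middle (all of step 2 and horizontal distance between knife_grip and rest_mid below 0.04 m and z of knife_grip in the frame of rest_mid between 0.004 and 0.02 m and angle between knife_grip's own z axis and vertical below 0.15 rad and linear speed of each of panel, knife below 0.02 m/s); the robot touches nothing.
It fails at once if the gripper or arm touches the wet panel (contact force between any of the fingers, the arm and panel above 0.1 N).
It fails at once if the panel is tilted by more than 15 degrees (angle between panel_mid's own z axis and vertical above 0.262 rad).
It fails at once if the panel ends up below the stands (height (world z) of panel_mid below 0.078 m).
It fails at once if the panel is dropped: it falls free faster than 0.5 m/s (about 13 mm) (linear speed of panel above 0.5 m/s and contact force between anything else and panel below 0.01 N).
It fails at once if a bystander is moved by more than 30 mm (distance of any of dry_panel, tin, tape, compound_bottle, wax_bottle, mix_cup, sanding_block, gauge from where it was at the start of the episode above 0.03 m).
It also fails if it takes over 67 s, if anything falls off the work surface, if the arm or the gripper's body presses on something with over 40 N, if the wrist force passes 120 N, or if a joint passes its speed limit or range.

ROBOT

A 6-joint arm with a two-finger parallel gripper is mounted at the origin on the work surface. World frame = base frame: x ahead of the robot, y to its left, z up, the work surface at z = 0. Lengths are in m, angles in rad, forces in N, time in s.
With the tool pointing down it reaches from about 0.275 to 0.975 m from the base axis. Payload 8.4 kg.
Tool frame: the origin (TCP) lies midway between the tips of the shut fingers; the grasp point (between the pads) lies 19 mm behind it; z points along the fingers, y is the line along which they close (so a half turn about z gives the same grasp; the last joint's range is limited). The gripper opens to 92 mm and grips with 3 to 60 N. Pads are 20 mm wide; open, the fingers measure 128 mm over their backs; the gripper's body (75 mm by 189 mm) begins 69 mm behind the grasp point.
Start: joints at [1.101, 0.353, 1.633, -0, 1.155, -0.002], TCP at [0.282, 0.558, 0.182] pointing down, gripper open.
Joint ranges: [-2.63, 2.63], [-0.92, 2.1], [0.06, 2.66], [-1.3, 4.44], [0, 2.69], [-3.02, 3.02]. Speed limits (rad/s): [2.22, 2.22, 2.79, 3.14, 3.14, 3.14].

INTERFACE

Orientations are given as a rotation vector (axis times angle).
In Python, from bench import sense, grab_frame, camera_params, job_done gives the robot as it stands.
- The arm moves only by the tool apply_moves, never from a script. Its argument "increments" is a list of rows, each a list of 7 numbers: the shift along the tool's x, y, z in mm, then the turn, a rotation vector about the tool's x, y, z in degrees, then the closure, from 0 (fully open) to 1 (shut). A call has 1 to 20 rows; each row is the pose to reach, as a shift and turn from the pose commanded when the call began, along the tool's axes at that moment; what a row does not reach only later rows make up. A row lasts 1/10 s, in which the tool goes at most 50 mm and 8.59 degrees, less where a joint would pass 70% of its speed; a pose out of reach is approached as far as the arm can. A call with a gripper value outside its range is refused whole. The fingers move at their own pace and stop on an object; "newtons" is the grip in N (left out, the last holds). Time passes only in rows, so rows that repeat a pose let the fingers close. It gives the time, the measured TCP pose, the force, the opening and the grip force at its end, in the units of the state.
- sense(): the state, without advancing time (a new reading comes with each control period).
- grab_frame(name): name is "scene" or "top"; returns (picture, depth): 400x640x3 uint8, red, green, blue; 400x640 float32, m along the optical axis (not along the pixel's ray), 0 where there is no reading.
- camera_params(name): a dict with "fov_y" (degrees; the focal length in pixels is half the picture's height over the tangent of half this angle, whatever the lens; pixels are square), "cx", "cy" (the principal point, pixels), "cam_to_world" (4x4, takes a point from camera to world coordinates). Camera axes: x right, y down, z forward; pixel columns grow to the right and rows downward; lengths in m; the calibration is good to about 2 mm. A picture is of the moment at which its call begins. camera_params takes no time and is no camera call.
- job_done(): hands the job in; it is judged then, once.
The state is a dict: "clock": time; "qpos": joint angles; "qd": joint speeds; "joint_torque": joint torques, N m; "ee_pos": TCP position; "ee_rot": TCP orientation; "ft_force": force on the tool from outside, world axes, zero at the start; "torque": the same for the moment, N m; "opening": finger opening in m; "grasp_force": force on a finger pad.
Only numpy, scipy, OpenCV 4.12 (cv2) and the standard library are available. Lean on these libraries where they do the work, as an engineer would, in place of code of your own. Each camera call takes 0.05 s, during which the arm holds its last target. There are 200 camera calls.

## Working session

There is one attempt and no reset: what is moved stays moved. The work goes in short steps, Python scripts to look and compute and a tool call to move; the robot and the scene stay as the last step left them, time stands still between calls to the robot, and variables do not carry over. Pictures are saved under pics/ and viewed, at most 10 in all, crops included, and the job is handed in when it is done.

Besides the shell and the picture viewer there is one more tool, called after "Emit:" as name(argument=value, ...) on one line, values as JSON. apply_moves: Moves the arm, as the interface text tells. Its arguments: {"type":"object","properties":{"increments":{"type":"array"},"newtons":{"type":"number"}},"required":["increments"]}

```bash
mkdir -p pics; ls; cat > h.py <<'E'
import numpy as np, cv2
from bench import *
def grab(n):
    im,d=grab_frame(n); p=camera_params(n); return im,d,p
def f_(p): return 200/np.tan(np.radians(p["fov_y"])/2)
def ray(p,uv):
    uv=np.atleast_2d(uv).astype(float); f=f_(p); M=np.array(p["cam_to_world"])
    d=np.c_[(uv[:,0]-p["cx"])/f,(uv[:,1]-p["cy"])/f,np.ones(len(uv))]
    return M[:3,3],d@M[:3,:3].T
def onplane(p,uv,z):
    o,d=ray(p,uv); return o+d*((z-o[2])/d[:,2])[:,None]
def cloud(p,d):
    v,u=np.mgrid[:d.shape[0],:d.shape[1]]; o,r=ray(p,np.c_[u.ravel(),v.ravel()])
    return (o+r*d.ravel()[:,None]).reshape(*d.shape,3)
E
python3 - <<'E'
from h import *
for n in("top","scene"):
    im,d,p=grab(n); cv2.imwrite(f"pics/{n}0.png",im[:,:,::-1]); np.savez(f"{n}0.npz",im=im,d=d)
    print(n,p["fov_y"],p["cx"],p["cy"],np.round(p["cam_to_world"],4).tolist(),{k:v for k,v in p.items() if k not in("fov_y","cx","cy","cam_to_world")})
print(sense())
E
```

```text
pics
top 43.30793380033269 323.04140733625974 195.84258331768544 [[0.0251, -0.9974, 0.0672, 0.4092], [-0.9997, -0.0249, 0.0028, -0.0119], [-0.0011, -0.0673, -0.9977, 1.4738], [0.0, 0.0, 0.0, 1.0]] {}
scene 54.75030099766873 320.84613647340774 196.8396738027079 [[-0.132, 0.77, -0.6242, 1.2227], [0.9912, 0.1105, -0.0732, 0.0737], [0.0126, -0.6283, -0.7778, 0.9973], [0.0, 0.0, 0.0, 1.0]] {}
{'clock': 0.1, 'qpos': array([ 1.10059831e+00,  3.53579511e-01,  1.63402489e+00,  1.41742456e-05,
        1.15519731e+00, -2.36265736e-03]), 'qd': array([-0.00061718,  0.00027701, -0.002254  ,  0.00087589,  0.00140092,
       -0.0009734 ]), 'joint_torque': array([ 1.31297777e-03, -5.94913745e+01, -3.34928656e+01,  7.00847665e-02,
        1.82913401e-02, -1.56616915e-05]), 'ee_pos': array([0.28161063, 0.55743912, 0.18095333]), 'ee_rot': array([-7.28130732e-01, -3.05574365e+00,  1.84147183e-03]), 'ft_force': array([-0.51668766,  1.11717217,  0.39940391]), 'torque': array([-0.02280024,  0.0497706 , -0.00323806]), 'grasp_force': 0.0, 'opening': 0.0918339412369905}
```

View pics/top0.png

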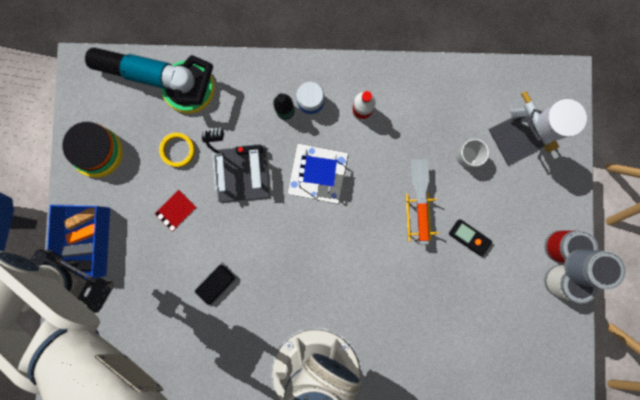

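View pics/scene0.png

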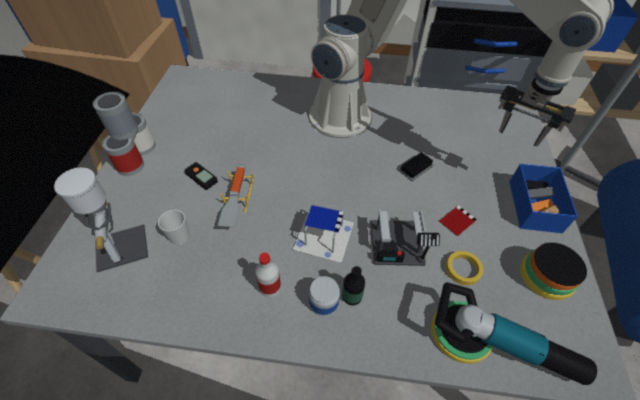

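Top view: panel at (320,170) on the white stand base, rack at (242,172) with its lamp at (213,134), and knife handle at (423,222) with its blade up to (420,162). In the scene view: panel (324,219), rack (402,240), handle (237,182).

```bash
cat > m.py <<'E'
from h import *
def big(m,k=1):
    n,l,s,c=cv2.connectedComponentsWithStats(m.astype(np.uint8)); i=np.argsort(-s[1:,4])[:k]+1; return [l==j for j in i]
def fit(P,m,zr,nm):
    q=P[m]; 
    return q
if __name__=="__main__":
  for n in("top","scene"):
    a=np.load(n+"0.npz"); im,d=a["im"],a["d"]; p=camera_params(n); P=cloud(p,d)
    hsv=cv2.cvtColor(im,cv2.COLOR_RGB2HSV); H,S,V=[hsv[:,:,i].astype(int) for i in range(3)]
    ws=(P[:,:,0]>.15)&(P[:,:,0]<.95)&(abs(P[:,:,1])<.5)
    def rep(nm,m,z):
        ys,xs=np.nonzero(m); w=onplane(p,np.c_[xs,ys],z)[:,:2].astype(np.float32)
        r=cv2.minAreaRect(w*1000); print(n,nm,m.sum(),"zmed %.4f"%np.median(P[m][:,2]),"mean",w.mean(0).round(4),"rect",np.round(r[0],1),np.round(r[1],1),round(r[2],1))
        return w
    pan=big((H>105)&(H<130)&(S>150)&ws&(abs(P[:,:,1])<.2)&(P[:,:,2]>.06))[0]; rep("panel",pan,.0935)
    han=big((H>3)&(H<13)&(S>170)&ws&(P[:,:,1]<-.1)&(P[:,:,2]>.03))[0]; w=rep("handle",han,.067)
    rest=(H>=14)&(H<25)&(S>120)&ws&(P[:,:,1]<-.1)&(P[:,:,1]>-.45); 
    rep("rest",rest,.045)
    # stand base
    base=big((S<60)&(V>170)&ws&(P[:,:,2]<.03)&(P[:,:,1]<.12)&(P[:,:,1]>-.1)&(P[:,:,0]>.4)&(P[:,:,0]<.8))[0]; rep("base",base,.006)
    reg=ws&(P[:,:,0]>.45)&(P[:,:,0]<.8)&(P[:,:,1]>.08)&(P[:,:,1]<.36)
    for b in big(reg&(P[:,:,2]>.078)&(P[:,:,2]<.108)&(S<70),4): rep("ledge",b,.09)
    for b in big(reg&(P[:,:,2]>.145),2): rep("lamp",b,.1825)
    bl=big(ws&(P[:,:,2]>.035)&(P[:,:,1]<-.1)&(S<90)&(P[:,:,0]>.4)&(P[:,:,0]<.7)&(P[:,:,1]>-.32),1)[0]; rep("blade",bl,.057)
E
python3 m.py
python3 - <<'E'
from h import *
t=cv2.imread("pics/top0.png"); s=cv2.imread("pics/scene0.png")
a=cv2.resize(t[95:255,180:460],(800,457),interpolation=cv2.INTER_CUBIC)
cv2.imwrite("pics/c1.png",a)
b=cv2.resize(s[150:290,190:470],(800,400),interpolation=cv2.INTER_CUBIC); cv2.imwrite("pics/c2.png",b)
E
```

```text
top panel 787 zmed 0.0936 mean [0.5719 0.0038] rect [571.9   5. ] [90.7 71.5] 82.9
top handle 335 zmed 0.0664 mean [ 0.4387 -0.2874] rect [ 438.2 -287.4] [100.8  26.1] 4.3
top rest 315 zmed 0.0069 mean [ 0.4509 -0.2852] rect [ 453.  -344.7] [136.8 201. ] 0.6
top base 1335 zmed 0.0041 mean [0.5772 0.0353] rect [593.9  27.7] [155.3 263.7] 52.0
top ledge 366 zmed 0.0912 mean [0.5627 0.2812] rect [562.9 281.2] [104.8  26.7] 6.6
top ledge 333 zmed 0.0909 mean [0.5747 0.1811] rect [574.5 180.6] [104.5  25.6] 7.7
top ledge 72 zmed 0.0974 mean [0.7476 0.1214] rect [749.6 121. ] [54.3 26.6] 43.9
top ledge 52 zmed 0.0992 mean [0.7653 0.0908] rect [766.6  92.6] [49.  17.2] 17.4
top lamp 278 zmed 0.1719 mean [0.6465 0.2813] rect [647.8 281.3] [40.  59.6] 17.6
top lamp 70 zmed 0.1503 mean [0.7508 0.1065] rect [750.7 106.9] [24.3 22.2] 46.1
top blade 643 zmed 0.0573 mean [ 0.5625 -0.2805] rect [ 554.3 -281.1] [125.3  50.3] 4.0
scene panel 585 zmed 0.0947 mean [0.5746 0.0026] rect [574.    6.7] [92.7 72.5] 84.0
scene handle 174 zmed 0.0682 mean [ 0.4423 -0.2877] rect [ 440.3 -288.4] [95.4 26.2] 4.3
scene rest 125 zmed 0.0305 mean [ 0.47   -0.2761] rect [ 472.2 -287.8] [155.4  89.1] 3.2
scene base 405 zmed 0.0073 mean [0.5932 0.0633] rect [583.8  62.3] [ 38.6 146.9] 80.6
scene ledge 269 zmed 0.0920 mean [0.5744 0.1801] rect [570.  179.5] [111.2  25.9] 8.1
scene ledge 223 zmed 0.0981 mean [0.769  0.1089] rect [763.4 108.3] [54.8 57.2] 86.4
scene ledge 203 zmed 0.0913 mean [0.5456 0.2789] rect [549.3 279.4] [91.8 28.1] 6.7
scene ledge 15 zmed 0.0891 mean [0.6301 0.2991] rect [629.7 299.3] [ 7.6 15.8] 51.9
scene lamp 312 zmed 0.1699 mean [0.6637 0.2797] rect [663.6 279.7] [38.5 62.2] 8.0
scene lamp 89 zmed 0.1504 mean [0.7779 0.1077] rect [777.9 108.3] [23.6 23.9] 8.0
scene blade 478 zmed 0.0588 mean [ 0.5605 -0.2823] rect [ 550.1 -283.3] [132.7  50.4] 4.6
```

View pics/c1.png

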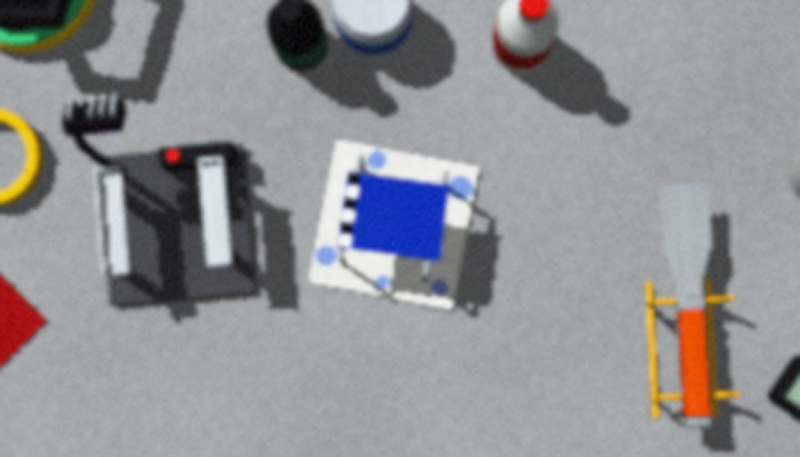

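View pics/c2.png

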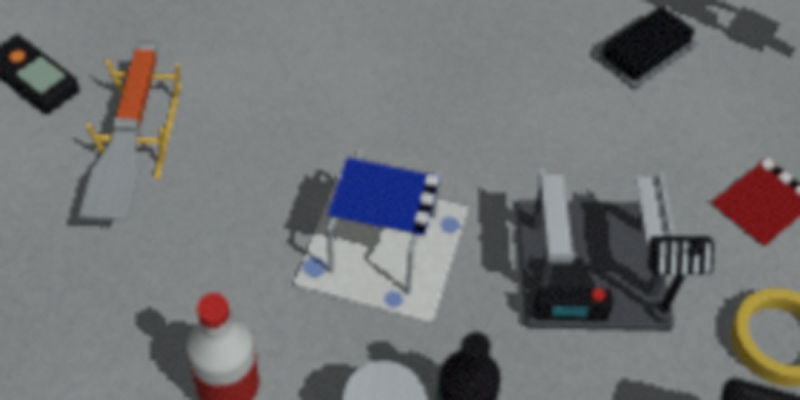

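The crops confirm it. The panel's check is on its left edge, at crop (350,212). The rest's bars are at crop rows 298 and 397, and the rack's open end faces the robot. Next I'll refine the poses.

```bash
cat > m2.py <<'E'
from m import *
for n in("top","scene"):
    a=np.load(n+"0.npz"); im,d=a["im"],a["d"]; p=camera_params(n); P=cloud(p,d)
    hsv=cv2.cvtColor(im,cv2.COLOR_RGB2HSV); H,S,V=[hsv[:,:,i].astype(int) for i in range(3)]
    X,Y,Z=P[...,0],P[...,1],P[...,2]
    def rep(nm,m,z):
        ys,xs=np.nonzero(m); w=(1000*onplane(p,np.c_[xs,ys],z)[:,:2]).astype(np.float32); r=cv2.minAreaRect(w)
        c=w.mean(0); e=np.linalg.svd(w-c,full_matrices=False)[2][0]; e=e*np.sign(e[np.argmax(abs(e))])
        print(n,nm,m.sum(),"mean",c.round(1),"rect",np.round(r[0],1),np.round(r[1],1),"ang %.1f / pca %.1f"%(r[2],np.degrees(np.arctan2(e[1],e[0])))); return w
    # whole panel by height
    pm=big((Z>.086)&(Z<.101)&(X>.5)&(X<.65)&(abs(Y)<.07))[0]
    rep("panelZ",pm,.0935)
    kn=(Z>.04)&(Z<.08)&(X>.34)&(X<.65)&(Y<-.24)&(Y>-.33)
    yel=(H>=14)&(H<32)&(S>110)
    rep("knife blade wide",big(kn&(S<90)&(X>.555))[0],.057)
    rep("handle+ends",big(kn&~yel&(X<.5))[0],.067)
    yb=yel&(Y<-.2)&(Y>-.37)&(X>.33)&(X<.55)&(Z>.03)
    for b in big(yb,6):
        if b.sum()>5: rep("yel z%.3f"%np.median(Z[b]),b,.045)
    # base: white + blue dots hull
    bm=(Z<.02)&(X>.45)&(X<.7)&(abs(Y)<.12)&((V>175)&(S<60))
    ys,xs=np.nonzero(bm); w=(1000*onplane(p,np.c_[xs,ys],.006)[:,:2]).astype(np.float32)
    k=(abs(w[:,0]-572)<110)&(abs(w[:,1])<110); r=cv2.minAreaRect(w[k]); print(n,"base",k.sum(),np.round(r[0],1),np.round(r[1],1),round(r[2],1))
    dots=(H>100)&(H<125)&(S>60)&(S<200)&(V>120)&(Z<.03)&(X>.45)&(X<.7)&(abs(Y)<.12)
    for b in big(dots,5):
        if b.sum()>6: rep("dot",b,.006)
E
python3 m2.py
```

```text
top panelZ 1007 mean [573.7   8.3] rect [573.4   8.3] [101.5 104.3] ang 81.6 / pca 82.1
top knife blade wide 386 mean [ 585.9 -279. ] rect [ 586.2 -279.9] [59.7 50.7] ang 1.4 / pca 5.3
top handle+ends 417 mean [ 440.  -287.3] rect [ 439.4 -287.5] [121.   26.7] ang 4.1 / pca 4.0
top yel z0.049 24 mean [ 409.8 -320.2] rect [ 412.  -321.4] [ 8.5 28.3] ang 0.6 / pca 87.3
top yel z0.046 22 mean [ 503.9 -315.8] rect [ 504.2 -316.1] [ 5.7 25.6] ang 1.4 / pca 98.8
top yel z0.044 22 mean [ 405.1 -264.9] rect [ 405.1 -264.9] [ 2.8 28.3] ang 1.4 / pca 91.5
top yel z0.046 21 mean [ 500.6 -256.8] rect [ 499.9 -258. ] [ 5.7 22.8] ang 1.4 / pca 96.4
top base 1190 [562.5   9.3] [166.  193.3] 79.3
top dot 46 mean [614.  -58.1] rect [613.3 -59.3] [20.7 20.5] ang 1.3 / pca 52.9
top dot 35 mean [540.5  78.3] rect [540.7  78. ] [16.6 16.6] ang 46.7 / pca 26.0
top dot 27 mean [640.   29.7] rect [639.3  29.4] [14.7 14.6] ang 46.3 / pca -28.1
top dot 13 mean [513.9  20.1] rect [514.2  20.2] [8.8 8.8] ang 1.5 / pca 130.9
top dot 11 mean [540.9  -6.9] rect [540.7  -6.8] [29.4  2.5] ang 83.3 / pca 84.1
scene p
[... 244 characters left out ...]
] [131.6  31.8] ang 4.1 / pca 5.7
scene yel z0.044 19 mean [ 504.8 -317.2] rect [ 501. -317.] [31.4 15.2] ang 36.4 / pca 55.1
scene yel z0.044 18 mean [ 410.7 -322.6] rect [ 406.4 -323.2] [30.  16.2] ang 35.2 / pca 52.6
scene yel z0.045 17 mean [ 500.6 -256. ] rect [ 496.5 -255.3] [29.  24.4] ang 73.7 / pca 97.8
scene yel z0.046 15 mean [ 404.6 -263.2] rect [ 406.8 -265.7] [13.1 30.1] ang 25.5 / pca 99.5
scene base 784 [576.  10.] [143.9 144. ] 80.1
scene dot 35 mean [613.9 -59.7] rect [613.1 -59.6] [20.  19.8] ang 38.7 / pca 70.8
scene dot 22 mean [539.2  77.9] rect [538.7  78.7] [15.1 15.5] ang 5.3 / pca 73.2
scene dot 21 mean [640.4  27.8] rect [639.1  28.4] [13.5 14.7] ang 8.0 / pca 67.1
```

```bash
cat > plan.py <<'E'
import sys; from h import *
from scipy.spatial.transform import Rotation as R
def rel(x,y,z,yaw):
    s=sense(); R0=R.from_rotvec(s["ee_rot"]); p=np.array([x,y,z])/1000
    c,sn=np.cos(np.radians(yaw)),np.sin(np.radians(yaw))
    Rt=R.from_matrix(np.array([[c,sn,0],[sn,-c,0],[0,0,-1]]))
    return np.r_[R0.inv().apply(p-s["ee_pos"])*1000,np.degrees((R0.inv()*Rt).as_rotvec())].round(2)
if __name__=="__main__":
    s=sense(); print(s["clock"],s["ee_pos"].round(4),s["opening"],s["ft_force"].round(2))
    for a in sys.argv[1:]: print(a,rel(*map(float,a.split(","))).tolist())
E
python3 plan.py 282,557,260,-26.8 461.5,-286,260,3.7 461.5,-286,100,3.7
```

```text
0.1 [0.2816 0.5574 0.181 ] 0.0918339412369905 [-0.52  1.12  0.4 ]
282,557,260,-26.8 [-0.54, -0.31, -79.05, -0.0, 0.11, 179.99]
461.5,-286,260,3.7 [-540.92, -671.78, -78.24, -0.03, 0.09, 149.49]
461.5,-286,100,3.7 [-540.92, -671.59, 81.76, -0.03, 0.09, 149.49]
```

Emit:
apply_moves(increments=[[0, 0, -79, 0, 0, 0, 0.3], [0, 0, -79, 0, 0, 0, 0.4], [-541, -672, -79, 0, 0.1, 149.5, 0.4], [-541, -672, -79, 0, 0.1, 149.5, 0.4], [-541, -672, -79, 0, 0.1, 149.5, 0.4], [-541, -672, -79, 0, 0.1, 149.5, 0.4], [-541, -672, -79, 0, 0.1, 149.5, 0.4], [-541, -672, -79, 0, 0.1, 149.5, 0.4], [-541, -672, -79, 0, 0.1, 149.5, 0.4], [-541, -672, -79, 0, 0.1, 149.5, 0.4], [-541, -672, -79, 0, 0.1, 149.5, 0.4], [-541, -672, -79, 0, 0.1, 149.5, 0.4], [-541, -672, -79, 0, 0.1, 149.5, 0.4], [-541, -672, -79, 0, 0.1, 149.5, 0.4], [-541, -672, -79, 0, 0.1, 149.5, 0.4], [-541, -672, -79, 0, 0.1, 149.5, 0.4], [-541, -672, -79, 0, 0.1, 149.5, 0.4], [-541, -672, -79, 0, 0.1, 149.5, 0.4], [-541, -672, -79, 0, 0.1, 149.5, 0.4], [-541, -672, -79, 0, 0.1, 149.5, 0.4]])

```text
clock: 2.1
ee_pos: [0.4619, -0.2902, 0.26]
ee_rot: [-3.14, -0.088, 0.0]
ft_force: [0.9, -0.1, -0.2]
opening: 0.0548
grasp_force: 0.0
```

```bash
python3 plan.py 461.5,-286,100,3.7 461.5,-286,37,3.7
```

```text
2.1 [ 0.4619 -0.2902  0.26  ] 0.05484148312485144 [ 0.87 -0.13 -0.19]
461.5,-286,100,3.7 [-0.21, -4.2, 159.97, -0.01, -0.0, -0.48]
461.5,-286,37,3.7 [-0.21, -4.19, 222.97, -0.01, -0.0, -0.48]
```

Emit:
apply_moves(increments=[[0, 0, 0, 0, 0, 0, 0.4], [0, 0, 40, 0, 0, 0, 0.4], [0, 0, 80, 0, 0, 0, 0.4], [0, 0, 120, 0, 0, 0, 0.4], [0, 0, 140, 0, 0, 0, 0.4], [0, 0, 140, 0, 0, 0, 0.4], [0, 0, 140, 0, 0, 0, 0.4]])

```text
clock: 2.8
ee_pos: [0.4618, -0.2849, 0.1212]
ee_rot: [-3.138, -0.105, -0.0]
ft_force: [0.5, -0.3, 0.5]
opening: 0.0553
grasp_force: 0.0
```

```bash
python3 plan.py 461.5,-286,37,3.7; python3 - <<'E'
from h import *
im,d,p=grab("scene"); cv2.imwrite("pics/s1.png",cv2.resize(im[90:250,160:340],(720,640*1))[:600,:,::-1])
E
```

```text
2.8 [ 0.4618 -0.2849  0.1212] 0.05534429252730178 [ 0.46 -0.32  0.52]
461.5,-286,37,3.7 [-0.4, 1.26, 84.16, -0.09, -0.01, 0.11]
```

View pics/s1.png

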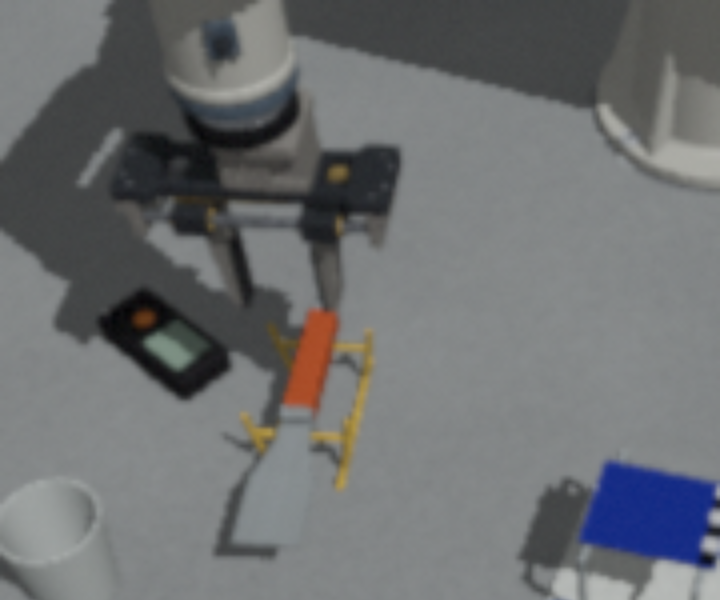

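The gripper is centred over the handle with the fingers on either side: tips at about (245,300) and (330,305), handle at (312,355). Now I descend and grip.

Emit:
apply_moves(increments=[[0, 1.2, 25, 0, 0, 0, 0.4], [0, 1.2, 50, 0, 0, 0, 0.4], [0, 1.2, 70, 0, 0, 0, 0.4], [0, 1.2, 84, 0, 0, 0, 0.4], [0, 1.2, 84, 0, 0, 0, 0.4], [0, 1.2, 84, 0, 0, 0, 0.6], [0, 1.2, 84, 0, 0, 0, 0.8], [0, 1.2, 84, 0, 0, 0, 1], [0, 1.2, 84, 0, 0, 0, 1], [0, 1.2, 84, 0, 0, 0, 1], [0, 1.2, 84, 0, 0, 0, 1], [0, 1.2, 84, 0, 0, 0, 1]], newtons=55)

```text
clock: 4.05
ee_pos: [0.4618, -0.2868, 0.0366]
ee_rot: [-3.139, -0.101, -0.0]
ft_force: [0.4, 0.5, -0.2]
opening: 0.0014
grasp_force: 0.0
```

The opening is 1 mm, so the fingers closed without the handle. I need to look.

```bash
python3 - <<'E'
from h import *
im,d,p=grab("scene"); np.savez("scene1.npz",im=im,d=d); a=cv2.resize(im[110:240,170:300],(600,600),interpolation=cv2.INTER_CUBIC)[:,:,::-1]
cv2.imwrite("pics/s2.png",a)
im,d,p=grab("top"); np.savez("top1.npz",im=im,d=d)
P=cloud(p,d); hsv=cv2.cvtColor(im,cv2.COLOR_RGB2HSV)
m=(hsv[...,0]>3)&(hsv[...,0]<13)&(hsv[...,1]>170)&(P[...,1]<-.1)&(P[...,1]>-.4)&(P[...,0]>.3)
print(m.sum(), P[m].mean(0) if m.any() else 0)
print(sense()["ee_pos"], sense()["opening"],sense()["grasp_force"])
E
```

```text
0 0
[ 0.46180384 -0.28680609  0.03657679] 0.00031814725564955704 0.0
```

View pics/s2.png

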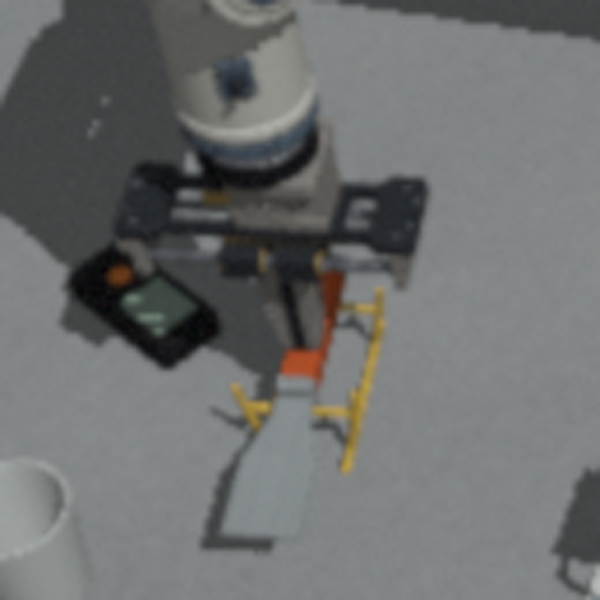

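```bash
python3 - <<'E'
from h import *
for n in ("scene","top"):
    p=camera_params(n); f=f_(p); M=np.linalg.inv(np.array(p["cam_to_world"]))
    for q in [(.4618,-.2868,.0366),(.4618,-.2868,.0556),(.4618,-.2868,.067),(.4618,-.2868,.09),(.4615,-.286,.067)]:
        c=M@np.r_[q,1]; print(n,q,(f*c[0]/c[2]+p["cx"]).round(1),(f*c[1]/c[2]+p["cy"]).round(1))
a=np.load("scene1.npz");im,d=a["im"],a["d"];p=camera_params("scene");P=cloud(p,d)
hsv=cv2.cvtColor(im,cv2.COLOR_RGB2HSV)
m=(hsv[...,0]>3)&(hsv[...,0]<13)&(hsv[...,1]>170)&(P[...,1]<-.2)&(P[...,1]>-.4)
for v in range(166,200,2):
    us=np.nonzero(m[v,225:255])[0]+225
    print(v,us.min() if len(us) else 0,us.max() if len(us) else 0,[ "%.0f,%.0f,%.0f"%tuple(1000*P[v,u]) for u in (230,233,236,239,242)])
a=np.load("top1.npz");im,d=a["im"],a["d"];p=camera_params("top");P=cloud(p,d)
print("top tip/blade", [P[v,420].round(3).tolist() for v in (170,190,198)], im[170,420], im[198,420])
E
```

```text
scene (0.4618, -0.2868, 0.0366) 237.6 190.0
scene (0.4618, -0.2868, 0.0556) 236.7 186.2
scene (0.4618, -0.2868, 0.067) 236.1 183.8
scene (0.4618, -0.2868, 0.09) 235.0 179.0
scene (0.4615, -0.286, 0.067) 236.4 183.8
top (0.4618, -0.2868, 0.0366) 420.4 213.7
top (0.4618, -0.2868, 0.0556) 421.7 213.5
top (0.4618, -0.2868, 0.067) 422.5 213.4
top (0.4618, -0.2868, 0.09) 424.1 213.1
top (0.4615, -0.286, 0.067) 422.2 213.5
166 0 0 ['494,-277,184', '492,-269,183', '491,-260,184', '484,-254,177', '483,-246,177']
168 0 0 ['493,-279,174', '490,-271,172', '491,-262,174', '485,-255,170', '396,-285,71']
170 240 243 ['496,-279,169', '491,-273,164', '490,-263,165', '402,-294,67', '403,-283,69']
172 241 242 ['471,-293,131', '473,-282,135', '470,-274,133', '452,-273,114', '408,-282,65']
174 241 242 ['476,-292,127', '472,-285,124', '469,-276,123', '454,-273,107', '416,-280,65']
176 241 242 ['471,-296,113', '471,-287,114', '472,-277,116', '456,-274,99', '417,-281,56']
178 241 241 ['474,-296,107', '471,-288,104', '470,-279,106', '459,-274,93', '422,-281,51']
180 241 241 ['471,-300,93', '473,-289,97', '47
[... 211 characters left out ...]
32 239 ['422,-329,3', '475,-292,71', '475,-283,72', '465,-278,61', '413,-291,-0']
188 232 238 ['426,-329,-2', '481,-291,68', '481,-281,70', '469,-277,57', '422,-289,-1']
190 232 238 ['445,-321,11', '489,-289,68', '489,-279,70', '472,-277,51', '432,-286,1']
192 0 0 ['498,-296,68', '495,-288,66', '495,-278,67', '443,-292,3', '439,-284,-0']
194 0 0 ['503,-295,65', '505,-284,69', '504,-275,69', '449,-291,-0', '450,-280,3']
196 0 0 ['506,-296,58', '504,-287,58', '505,-276,61', '458,-289,1', '457,-279,2']
198 0 0 ['515,-293,60', '513,-284,59', '509,-276,55', '504,-269,50', '499,-261,45']
top tip/blade [[0.584, -0.28, 0.06], [0.527, -0.28, 0.063], [0.505, -0.281, 0.059]] [173 181 187] [167 176 183]
```

Depth suggests the fingertips sit about 30 mm higher than the reported TCP, so they may have closed just above the handle. I'll raise and measure the tips in the open.

Emit:
apply_moves(increments=[[0, 0, -30, 0, 0, 0, 1], [0, 0, -60, 0, 0, 0, 1], [0, 0, -80, 0, 0, 0, 1], [0, 0, -80, 0, 0, 0, 1], [0, 0, -80, 0, 0, 0, 1]])

```text
clock: 4.65
ee_pos: [0.4618, -0.2869, 0.1163]
ee_rot: [-3.139, -0.101, -0.001]
ft_force: [-0.1, -0.3, -0.5]
opening: 0.0002
grasp_force: 0.0
```

```bash
python3 - <<'E'
from h import *
s=sense(); print(s["ee_pos"],s["opening"],s["qpos"].round(4).tolist())
im,d,p=grab("scene"); np.savez("scene2.npz",im=im,d=d); cv2.imwrite("pics/s3.png",cv2.resize(im[100:230,175:305],(600,600),interpolation=cv2.INTER_CUBIC)[:,:,::-1])
f=f_(p); M=np.linalg.inv(np.array(p["cam_to_world"])); P=cloud(p,d)
c=M@np.r_[s["ee_pos"],1]; print("tcp px",f*c[0]/c[2]+p["cx"],f*c[1]/c[2]+p["cy"])
for v in range(146,186,2): print(v,["%.0f,%.0f,%.0f"%tuple(1000*P[v,u]) for u in range(224,246,3)])
E
```

```text
[ 0.46176324 -0.28686906  0.11634752] 0.000168130562507939 [-0.5595, 0.302, 1.8696, 0.0015, 0.9702, 0.9459]
tcp px 233.5746394638715 173.30999511665775
146 ['491,-282,259', '490,-274,259', '490,-265,261', '490,-256,262', '483,-251,256', '483,-242,257', '481,-234,256', '480,-226,257']
148 ['492,-283,253', '491,-274,253', '492,-265,255', '491,-257,255', '237,-360,-0', '482,-243,249', '485,-234,253', '485,-225,254']
150 ['472,-294,225', '494,-274,248', '492,-267,247', '491,-258,248', '248,-357,0', '252,-344,6', '248,-334,3', '248,-323,5']
152 ['473,-295,217', '469,-288,214', '471,-278,218', '467,-271,215', '261,-353,3', '253,-345,-4', '258,-331,3', '251,-323,-3']
154 ['472,-297,208', '471,-288,209', '472,-279,211', '471,-270,211', '267,-352,-1', '269,-339,3', '271,-328,6', '266,-318,3']
156 ['474,-297,202', '472,-289,201', '470,-281,201', '470,-272,202', '281,-347,3', '279,-337,3', '279,-326,4', '276,-316,3']
158 ['476,-298,196', '470,-292,190', '473,-281,195', '471,-273,194', '289,-345,2', '289,-334,3', '286,-324,1', '287,-312,5']
160 ['473,-301,184', '473,-292,185', '472,-283,185', '4
[... 835 characters left out ...]
,2', '368,-345,2', '364,-336,-0', '423,-298,69', '421,-288,69', '415,-281,63', '359,-295,-0']
176 ['379,-363,1', '381,-351,5', '409,-326,40', '409,-316,41', '432,-295,70', '434,-284,74', '418,-281,57', '406,-276,45']
178 ['389,-360,2', '387,-350,1', '409,-328,29', '382,-331,-1', '442,-292,72', '441,-282,73', '422,-281,52', '380,-288,4']
180 ['397,-358,1', '396,-348,1', '395,-337,2', '448,-301,67', '448,-291,69', '445,-282,68', '388,-297,1', '385,-288,-1']
182 ['406,-355,2', '404,-345,1', '404,-335,2', '455,-299,67', '456,-288,69', '453,-280,67', '397,-295,1', '396,-284,2']
184 ['416,-352,3', '413,-343,1', '414,-332,4', '465,-296,68', '463,-287,67', '458,-279,64', '405,-293,-0', '405,-282,2']
```

View pics/s3.png

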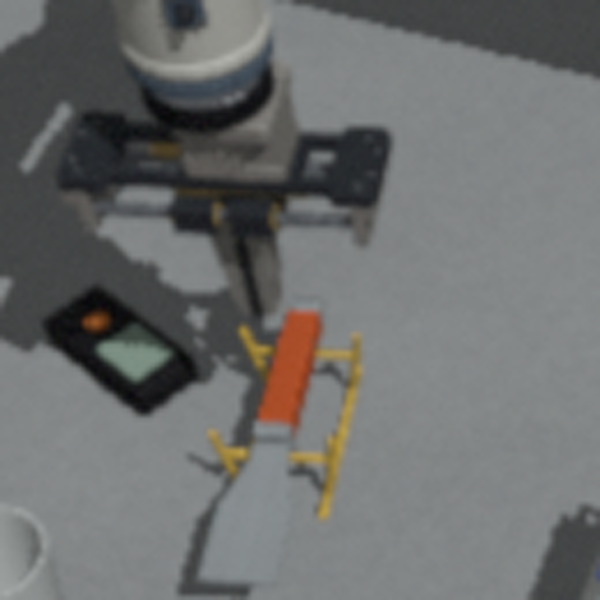

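The shut fingertips, at crop (262,312), are at about z 0.152 by depth, while the TCP reads 0.116. The handle is untouched. I'll check whether that offset was already there in the start image.

```bash
python3 - <<'E'
from h import *
a=np.load("scene0.npz");d=a["d"];p=camera_params("scene");P=cloud(p,d)
for v in range(96,150,4): print(v,["%d:%.0f,%.0f,%.0f"%((u,)+tuple(1000*P[v,u])) for u in range(500,572,4) if P[v,u,2]>.1][:9])
f=f_(p); M=np.linalg.inv(np.array(p["cam_to_world"]))
for q in [(.2816+.451*.046,.5574+.892*.046,.181),(.2816-.451*.046,.5574-.892*.046,.181)]:
    c=M@np.r_[q,1]; print("tip px",f*c[0]/c[2]+p["cx"],f*c[1]/c[2]+p["cy"])
# now: top view tip
for n in("top",):
    im,d,p=grab(n);P=cloud(p,d); m=(abs(P[...,0]-.46)<.06)&(abs(P[...,1]+.287)<.12)&(P[...,2]>.1); print(np.percentile(P[m][:,2],[0,1,5,50,99]) if m.any() else "none")
E
```

```text
96 ['500:267,459,342', '504:267,470,343', '508:269,479,346', '512:270,489,348', '516:238,514,327', '520:265,512,346', '524:279,516,357', '528:288,522,364', '532:291,530,367']
100 ['500:267,464,329', '504:266,475,330', '508:276,481,338', '512:276,492,339', '516:278,501,341', '520:283,509,346', '524:287,517,350', '528:290,526,353', '532:290,536,354']
104 ['500:270,468,318', '504:281,474,327', '508:278,485,326', '512:278,496,327', '520:284,514,333', '524:290,521,339', '528:296,528,344', '532:296,539,345', '536:301,546,350']
108 ['500:273,471,306', '504:281,479,313', '508:283,488,316', '512:288,496,321', '516:285,508,320', '532:295,544,332', '536:303,551,339', '540:306,559,342', '544:309,567,345']
112 ['508:265,501,289', '524:297,528,318', '528:299,538,320', '544:313,571,336', '548:317,578,340', '552:323,585,345', '556:322,596,345', '560:301,618,331', '564:322,615,348']
116 ['504:264,496,273', '508:270,505,279', '532:308,549,315', '536:310,558,318', '540:311,568,320', '552:316,595,327', '556:329,597,338', '560:334,604,343', '564:338,611,347']
120 ['504:266,500,261', '508:263,513,260', '544:322,578,316', '548:325,586,319', '552:332,592,326', '556:325,606,322', '560:329,613,326', '564:345,613,340', '568:347,621,342']
124 ['504:270,504,249', '548:335,586,314', '552:339,594,318', '556:341,602,321', '560:336,615,318', '564:349,617,329']
128 ['500:265,501,229', '504:260,514,227', '544:311,596,280', '548:317,603,287', '556:342,608,308', '560:347,614,314']
132 ['500:267,505,215', '540:307,594,262', '544:317,598,272']
136 ['540:310,598,250', '544:322,602,261']
140 ['536:314,592,237', '540:314,603,239']
144 ['536:314,599,222']
148 []
tip px 529.0518174202833 151.37580604545633
tip px 499.169836290885 139.41059179011194
[0.24014611 0.27448723 0.27919389 0.54740524 0.62892576]
```

The same offset of about +35 mm was already there at the start, so the real tips are 35 mm above the reported TCP. I'll plan by camera heights: for a real tip height of 37 mm, reported z should be about 2 mm. Reopen and descend.

Emit:
apply_moves(increments=[[0, 0, 0, 0, 0, 0, 0.4], [0, 0, 0, 0, 0, 0, 0.4], [0, 0, 0, 0, 0, 0, 0.4], [0, 0, 0, 0, 0, 0, 0.4], [0, 0, 30, 0, 0, 0, 0.4], [0, 0, 60, 0, 0, 0, 0.4], [0, 0, 80, 0, 0, 0, 0.4], [0, 0, 100, 0, 0, 0, 0.4], [0, 0, 114, 0, 0, 0, 0.4], [0, 0, 114, 0, 0, 0, 0.4], [0, 0, 114, 0, 0, 0, 0.4]])

```text
clock: 5.85
ee_pos: [0.462, -0.2869, 0.0028]
ee_rot: [-3.139, -0.101, -0.0]
ft_force: [0.2, 0.0, 0.5]
opening: 0.0555
grasp_force: 0.0
```

Emit:
apply_moves(increments=[[0, 0, 0, 0, 0, 0, 0.6], [0, 0, 0, 0, 0, 0, 0.7], [0, 0, 0, 0, 0, 0, 0.8], [0, 0, 0, 0, 0, 0, 1], [0, 0, 0, 0, 0, 0, 1], [0, 0, 0, 0, 0, 0, 1], [0, 0, 0, 0, 0, 0, 1]], newtons=50)

```text
clock: 6.55
ee_pos: [0.462, -0.2869, 0.0029]
ee_rot: [-3.139, -0.101, -0.001]
ft_force: [-0.1, 0.0, 5.1]
opening: 0.0233
grasp_force: 50.0
```

Gripped: 23.3 mm opening at 50 N. Reported z 2.9 mm now corresponds to a blade height of 56 mm. Lift.

Emit:
apply_moves(increments=[[0, 0, -3, 0, 0, 0, 1], [0, 0, -10, 0, 0, 0, 1], [0, 0, -25, 0, 0, 0, 1], [0, 0, -50, 0, 0, 0, 1], [0, 0, -80, 0, 0, 0, 1], [0, 0, -100, 0, 0, 0, 1], [0, 0, -100, 0, 0, 0, 1], [0, 0, -100, 0, 0, 0, 1], [0, 0, -100, 0, 0, 0, 1]])

```text
clock: 7.45
ee_pos: [0.4609, -0.2864, 0.1013]
ee_rot: [-3.138, -0.101, 0.002]
ft_force: [0.4, 0.6, -2.1]
opening: 0.0235
grasp_force: 50.0
```

```bash
cat > blade.py <<'E'
from m import *
def blade(n,zp):
    """blade points seen near the tool: plane fit + tip/axis in the tool's frame"""
    s=sense(); im,d,p=grab(n); P=cloud(p,d); hsv=cv2.cvtColor(im,cv2.COLOR_RGB2HSV)
    g=s["ee_pos"]; from scipy.spatial.transform import Rotation as R
    ax=R.from_rotvec(s["ee_rot"]).as_matrix(); L=(P-g)@ax   # tool coords: x fwd, y right, z down
    m=(L[...,0]>.05)&(L[...,0]<.18)&(abs(L[...,1])<.045)&(abs(P[...,2]-zp)<.015)
    m=big(m&(hsv[...,1]<110))[0]; q=L[m]; 
    mw=m&(L[...,0]>.095)&(L[...,0]<.15); w=L[mw]; A=np.c_[w[:,:2],np.ones(len(w))]; c=np.linalg.lstsq(A,w[:,2],rcond=None)[0]
    ys,xs=np.nonzero(m); o,r=ray(p,np.c_[xs,ys]); t=(zp+.00125-o[2])/r[:,2]; e=((o+r*t[:,None])-g)@ax
    wd=e[e[:,0]>.1]; print(n,"n",len(q),"tip x %.1f"%(1000*np.percentile(e[:,0],99.5)),"wide y %.1f..%.1f mean %.1f"%(*1000*np.percentile(wd[:,1],[1,99]),1000*wd[:,1].mean()),
     "shank y %.1f"%(1000*e[e[:,0]<.085][:,1].mean()),"surf z world %.4f"%P[mw][:,2].mean(),"slopes(deg) x %.2f y %.2f"%tuple(np.degrees(c[:2])))
if __name__=="__main__":
    import sys; z=sense()["ee_pos"][2]+.0531; print("expect",z); blade("top",z); blade("scene",z)
E
python3 blade.py
```

```text
expect 0.15443547749124262
top n 660 tip x 154.6 wide y -24.4..24.8 mean 0.4 shank y 0.2 surf z world 0.1551 slopes(deg) x 0.37 y 0.34
scene n 458 tip x 154.7 wide y -23.1..26.2 mean 1.5 shank y 2.1 surf z world 0.1564 slopes(deg) x 0.02 y 0.23
```

```bash
python3 plan.py 362,41,101,-8.7
```

```text
7.55 [ 0.461  -0.2864  0.1012] 0.023621409081074983 [-0.29 -0.23 -1.02]
362,41,101,-8.7 [-77.64, -333.07, 1.24, -0.14, 0.1, 12.4]
```

Emit:
apply_moves(increments=[[-8, -33, 0, 0, 0, 1.2, 1], [-16, -67, 0, 0, 0, 2.5, 1], [-23, -100, 0, 0, 0, 3.7, 1], [-31, -133, 0, 0, 0, 5, 1], [-39, -167, 0, 0, 0, 6.2, 1], [-47, -200, 0, 0, 0, 7.4, 1], [-54, -233, 0, 0, 0, 8.7, 1], [-62, -266, 0, 0, 0, 9.9, 1], [-70, -300, 0, 0, 0, 11.2, 1], [-77, -333, 0, 0, 0, 12.4, 1], [-77, -333, 0, 0, 0, 12.4, 1], [-77, -333, 35, 0, 0, 12.4, 1], [-77, -333, 60, 0, 0, 12.4, 1], [-77, -333, 60, 0, 0, 12.4, 1], [-77, -333, 60, 0, 0, 12.4, 1]])

```text
clock: 9.05
ee_pos: [0.3631, 0.0401, 0.0428]
ee_rot: [-3.132, 0.239, 0.003]
ft_force: [0.6, 0.6, -1.0]
opening: 0.0236
grasp_force: 50.0
```

```bash
cat > look.py <<'E'
from m import *
from scipy.spatial.transform import Rotation as R
from blade import blade
s=sense(); print(s["clock"],s["ee_pos"].round(4),s["ft_force"].round(1)); g=s["ee_pos"]; ax=R.from_rotvec(s["ee_rot"]).as_matrix()
for n in("top","scene"):
    blade(n,g[2]+.0531)
    im,d,p=grab(n); P=cloud(p,d); hsv=cv2.cvtColor(im,cv2.COLOR_RGB2HSV); H,S=hsv[...,0],hsv[...,1]
    m=big((H>105)&(H<130)&(S>150)&(P[...,2]>.07)&(abs(P[...,0]-.575)<.1)&(abs(P[...,1])<.4))[0]
    zt=np.median(P[m][:,2]); ys,xs=np.nonzero(m); L=(onplane(p,np.c_[xs,ys],zt)-g)@ax*1000
    r=cv2.minAreaRect(L[:,:2].astype(np.float32)); print(n,"blue part, tool frame: z %.4f"%zt,np.round(r[0],1),np.round(r[1],1),round(r[2],1))
E
python3 look.py; python3 plan.py 362,41,30.4,-8.7
```

```text
9.05 [0.3631 0.0401 0.0428] [ 0.6  0.6 -1. ]
top n 613 tip x 155.1 wide y -24.1..25.0 mean 0.4 shank y 0.5 surf z world 0.0968 slopes(deg) x -0.01 y 0.20
top blue part, tool frame: z 0.0936 [211.6   2.1] [90.8 71.5] 88.3
scene n 392 tip x 154.0 wide y -22.3..26.7 mean 2.2 shank y 2.4 surf z world 0.0992 slopes(deg) x 0.39 y 0.28
scene blue part, tool frame: z 0.0947 [213.1   2.6] [91.4 75. ] 86.7
9.25 [0.3645 0.0404 0.0439] 0.02359637357322585 [ 0.48 -0.73 -1.25]
362,41,30.4,-8.7 [-2.63, -0.17, 13.54, -0.1, -0.11, -0.02]
```

Emit:
apply_moves(increments=[[0, -2.5, 7, 0, 0, 0, 1], [0, -2.5, 14, 0, 0, 0, 1], [0, -2.5, 14, 0, 0, 0, 1], [0, -2.5, 14, 0, 0, 0, 1], [5, -2.5, 14, 0, 0, 0, 1], [12, -2.5, 14, 0, 0, 0, 1], [20, -2.5, 14, 0, 0, 0, 1], [20, -2.5, 14, 0, 0, 0, 1], [20, -2.5, 14, 0, 0, 0, 1]])

```text
clock: 10.15
ee_pos: [0.3839, 0.0399, 0.0289]
ee_rot: [-3.131, 0.239, -0.0]
ft_force: [-0.2, 0.0, -1.3]
opening: 0.024
grasp_force: 50.0
```

```bash
python3 look.py
```

```text
10.15 [0.3839 0.0399 0.0289] [-0.2  0.  -1.3]
top n 583 tip x 153.8 wide y -23.9..24.9 mean 0.7 shank y 0.1 surf z world 0.0828 slopes(deg) x 0.32 y 0.04
top blue part, tool frame: z 0.0937 [190.2   5.4] [91.7 73.2] 88.3
scene n 391 tip x 169.9 wide y -42.7..26.0 mean -3.0 shank y 2.2 surf z world 0.0843 slopes(deg) x -0.54 y 1.15
scene blue part, tool frame: z 0.0948 [192.3   4.2] [92.5 75.6] 86.5
```

Blade is 7 mm under the panel plane and centred. Slide in.

Emit:
apply_moves(increments=[[6, 0, 0, 0, 0, 0, 1], [14, 0, 0, 0, 0, 0, 1], [22, 0, 0, 0, 0, 0, 1], [30, 0, 0, 0, 0, 0, 1], [38, 0, 0, 0, 0, 0, 1], [46, 0, 0, 0, 0, 0, 1], [54, 0, 0, 0, 0, 0, 1], [62, 0, 0, 0, 0, 0, 1], [69, 0, 0, 0, 0, 0, 1], [74, 0, 0, 0, 0, 0, 1], [74, 0, 0, 0, 0, 0, 1], [74, 0, 0, 0, 0, 0, 1]])

```text
clock: 11.55
ee_pos: [0.4565, 0.0287, 0.0289]
ee_rot: [-3.131, 0.239, 0.001]
ft_force: [0.2, -1.1, -1.8]
opening: 0.0233
grasp_force: 50.0
```

```bash
python3 look.py
```

```text
11.55 [0.4565 0.0287 0.0289] [ 0.2 -1.1 -1.8]
top n 92 tip x 173.4 wide y -45.4..-35.3 mean -40.9 shank y -40.1 surf z world 0.0929 slopes(deg) x 2.09 y -1.10
top blue part, tool frame: z 0.0936 [116.7   5.5] [91.7 73.2] 88.3Traceback (most recent call last):
  File "look.py", line 6, in <module>
    blade(n,g[2]+.0531)
    ~~~~~^^^^^^^^^^^^^^
  File "blade.py", line 11, in blade
    wd=e[e[:,0]>.1]; print(n,"n",len(q),"tip x %.1f"%(1000*np.percentile(e[:,0],99.5)),"wide y %.1f..%.1f mean %.1f"%(*1000*np.percentile(wd[:,1],[1,99]),1000*wd[:,1].mean()),
                                                                                                                            ~~~~~~~~~~~~~^^^^^^^^^^^^^^^^
    return _quantile_unchecked(
        a, q, axis, out, overwrite_input, method, keepdims, weights)
    return _ureduce(a,
                    func=_quantile_ureduce_func,
    ...<5 lines>...
                    overwrite_input=overwrite_input,
                    method=method)
    r = func(a, **kwargs)
    result = _quantile(arr,
                       quantiles=q,
    ...<2 lines>...
                       out=out,
                       weights=wgt)
    slices_having_nans = np.isnan(arr[-1, ...])
                                  ~~~^^^^^^^^^
IndexError: index -1 is out of bounds for axis 0 with size 0
```

Panel centre is 117 mm ahead of the grip and centred. Lift slowly.

Emit:
apply_moves(increments=[[0, 0, -3, 0, 0, 0, 1], [0, 0, -5, 0, 0, 0, 1], [0, 0, -7, 0, 0, 0, 1], [0, 0, -9, 0, 0, 0, 1], [0, 0, -11, 0, 0, 0, 1], [0, 0, -14, 0, 0, 0, 1], [0, 0, -18, 0, 0, 0, 1], [0, 0, -22, 0, 0, 0, 1], [0, 0, -28, 0, 0, 0, 1], [0, 0, -34, 0, 0, 0, 1], [0, 0, -40, 0, 0, 0, 1], [0, 0, -45, 0, 0, 0, 1], [0, 0, -50, 0, 0, 0, 1], [0, 0, -50, 0, 0, 0, 1], [0, 0, -50, 0, 0, 0, 1]])

```text
clock: 13.2
ee_pos: [0.4568, 0.0287, 0.0791]
ee_rot: [-3.131, 0.238, -0.001]
ft_force: [-0.3, 0.7, -2.9]
opening: 0.0238
grasp_force: 50.0
```

```bash
sed -i 's/^    blade(/    if 0: blade(/' look.py; python3 - <<'E'
s=open('look.py').read()
s+='''    q=(P[m]-g)@ax; c=np.linalg.lstsq(np.c_[q[:,:2],np.ones(len(q))],q[:,2],rcond=None)[0]; print("   tilt deg",np.degrees(c[:2]).round(2))
    reg=(P[...,0]>.45)&(P[...,0]<.8)&(P[...,1]>.08)&(P[...,1]<.36)&(P[...,2]>.078)&(P[...,2]<.108)&(S<70)
    for b in big(reg,2):
        ys,xs=np.nonzero(b); r=cv2.minAreaRect((1000*onplane(p,np.c_[xs,ys],.09)[:,:2]).astype(np.float32)); print("   ledge",b.sum(),np.round(r[0],1),np.round(r[1],1),round(r[2],1))
'''
open('look.py','w').write(s)
E
python3 look.py
```

```text
13.2 [0.4568 0.0287 0.0791] [-0.3  0.7 -2.9]
top blue part, tool frame: z 0.1366 [117.1   5.7] [89.7 72. ] 89.4
   tilt deg [0.14 0.19]
   ledge 364 [562.9 281.2] [104.8  26.7] 6.6
   ledge 332 [574.4 181. ] [104.4  25.1] 7.5
scene blue part, tool frame: z 0.1376 [118.7   4.2] [95.8 74.7] 87.0
   tilt deg [ 0.25 -0.17]
   ledge 269 [570.  179.5] [111.2  25.9] 8.1
   ledge 223 [763.4 108.3] [54.8 57.2] 86.4
```

```bash
python3 plan.py 445.5,217,100,7
```

```text
13.3 [0.4566 0.0287 0.0788] 0.023914261616723727 [ 0.1  -0.39 -2.3 ]
445.5,217,100,7 [-39.47, -184.45, -20.97, -0.07, 0.01, -15.71]
```

Emit:
apply_moves(increments=[[0, 0, -5, 0, 0, 0, 1], [0, -2, -10, 0, 0, 0, 1], [-1, -6, -15, 0, 0, -0.5, 1], [-2, -12, -19, 0, 0, -1, 1], [-4, -20, -21, 0, 0, -1.7, 1], [-6, -30, -21, 0, 0, -2.6, 1], [-9, -42, -21, 0, 0, -3.6, 1], [-12, -55, -21, 0, 0, -4.7, 1], [-15, -68, -21, 0, 0, -5.8, 1], [-18, -81, -21, 0, 0, -6.9, 1], [-21, -94, -21, 0, 0, -8, 1], [-24, -107, -21, 0, 0, -9.1, 1], [-27, -120, -21, 0, 0, -10.2, 1], [-29, -133, -21, 0, 0, -11.3, 1], [-32, -146, -21, 0, 0, -12.4, 1], [-34, -158, -21, 0, 0, -13.4, 1], [-36, -168, -21, 0, 0, -14.3, 1], [-38, -176, -21, 0, 0, -15, 1], [-39, -182, -21, 0, 0, -15.5, 1], [-39.5, -184.5, -21, 0, 0, -15.7, 1]])

```text
clock: 15.3
ee_pos: [0.4457, 0.2175, 0.1002]
ee_rot: [-3.134, -0.193, -0.001]
ft_force: [0.2, 0.1, -2.1]
opening: 0.0231
grasp_force: 50.0
```

Emit:
apply_moves(increments=[[0, 0, 0, 0, 0, 0, 1], [0, 0, 0, 0, 0, 0, 1]])

```text
clock: 15.5
ee_pos: [0.4456, 0.2168, 0.1002]
ee_rot: [-3.135, -0.191, -0.0]
ft_force: [-0.6, -1.0, -1.9]
opening: 0.0239
grasp_force: 50.0
```

```bash
python3 look.py;python3 plan.py 445.5,217,100,7
```

```text
15.5 [0.4456 0.2168 0.1002] [-0.6 -1.  -1.9]
top blue part, tool frame: z 0.1580 [118.3   4.5] [91.6 76.2] 86.0
   tilt deg [ 39.55 -10.06]
   ledge 274 [574.6 180.6] [104.5  24.8] 8.1
   ledge 120 [757.8 109. ] [54.  53.9] 22.3
scene blue part, tool frame: z 0.1586 [120.8   5.7] [94.3 73.1] 85.9
   tilt deg [ 0.27 -0.49]
   ledge 268 [570.  179.7] [111.2  26.1] 7.6
   ledge 222 [763.4 108.3] [54.8 57.2] 86.4
15.6 [0.4456 0.2167 0.1002] 0.023326401713721707 [-0.15  0.17 -2.02]
445.5,217,100,7 [-0.1, -0.31, 0.21, -0.06, -0.02, -0.03]
```

Emit:
apply_moves(increments=[[0, 0, 5, 0, 0, 0, 1], [0, 0, 12, 0, 0, 0, 1], [0, 0, 20, 0, 0, 0, 1], [0, 0, 28, 0, 0, 0, 1], [0, 0, 36, 0, 0, 0, 1], [0, 0, 42, 0, 0, 0, 1], [0, 0, 46, 0, 0, 0, 1], [0, 0, 48, 0, 0, 0, 1], [0, 0, 48, 0, 0, 0, 1], [0, 0, 48, 0, 0, 0, 1]])

```text
clock: 16.6
ee_pos: [0.4459, 0.2172, 0.0524]
ee_rot: [-3.134, -0.192, -0.001]
ft_force: [-0.5, -0.5, -1.7]
opening: 0.0239
grasp_force: 50.0
```

```bash
python3 look.py; python3 - <<'E'
from m import *
# whole panel incl. check, and lips, in rack frame
c=np.array([567.2,230.9]); y=np.radians(7); B=np.array([[np.cos(y),-np.sin(y)],[np.sin(y),np.cos(y)]])
for n in("top","scene"):
    im,d,p=grab(n); P=cloud(p,d); hsv=cv2.cvtColor(im,cv2.COLOR_RGB2HSV)
    m=(hsv[...,0]>105)&(hsv[...,0]<130)&(hsv[...,1]>150)&(P[...,2]>.085)&(P[...,2]<.15)&(P[...,1]>.1)&(P[...,1]<.36); m=big(m)[0]
    z=np.median(P[m][:,2]); ys,xs=np.nonzero(m); w=(1000*onplane(p,np.c_[xs,ys],z)[:,:2]-c)@B
    r=cv2.minAreaRect(w.astype(np.float32)); print(n,"blue in rack frame z%.4f"%z,np.round(r[0],1),np.round(r[1],1),round(r[2],1))
    if n=="scene": cv2.imwrite("pics/s4.png",cv2.resize(im[170:280,330:450],(655,600),interpolation=cv2.INTER_CUBIC)[:,:,::-1])
E
```

```text
16.6 [0.4459 0.2172 0.0524] [-0.5 -0.5 -1.7]
top blue part, tool frame: z 0.1103 [117.8   7.2] [87.8 76. ] 87.4
   tilt deg [36.69 -8.47]
   ledge 212 [574.6 180.6] [104.5  24.8] 8.1
   ledge 167 [572.4 285.6] [83.5 24.9] 2.2
scene blue part, tool frame: z 0.1108 [121.3   4.9] [95.2 72.3] 88.9
   tilt deg [-1.58  0.23]
   ledge 223 [763.4 108.3] [54.8 57.2] 86.4
   ledge 196 [570.  179.5] [111.2  25.9] 8.1
top blue in rack frame z0.1104 [-3.6 -4.9] [74.8 90.5] 2.1
scene blue in rack frame z0.1109 [-0.9 -3.8] [72.3 95.2] 1.1
```

View pics/s4.png

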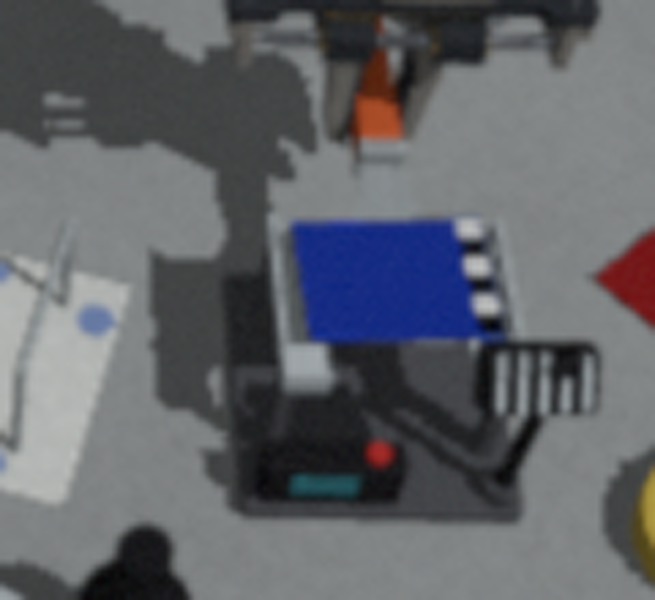

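Panel hovers between the lips: blue (290–480, 220–340), check at x≈475, right lip at x≈505, left lip at x≈275. It is central, so I lower slowly until the blade clears.

Emit:
apply_moves(increments=[[0, 0, 3, 0, 0, 0, 1], [0, 0, 6, 0, 0, 0, 1], [0, 0, 9, 0, 0, 0, 1], [0, 0, 12, 0, 0, 0, 1], [0, 0, 13.5, 0, 0, 0, 1], [0, 0, 15, 0, 0, 0, 1], [0, 0, 16.5, 0, 0, 0, 1], [0, 0, 18, 0, 0, 0, 1], [0, 0, 19.5, 0, 0, 0, 1], [0, 0, 21, 0, 0, 0, 1], [0, 0, 22.5, 0, 0, 0, 1], [0, 0, 22.5, 0, 0, 0, 1], [0, 0, 22.5, 0, 0, 0, 1]])

```text
clock: 18.1
ee_pos: [0.4457, 0.2172, 0.0297]
ee_rot: [-3.134, -0.192, -0.001]
ft_force: [0.2, 0.2, -2.0]
opening: 0.0236
grasp_force: 50.0
```

```bash
cat > rk.py <<'E'
from m import *
c=np.array([567.2,230.9]); y=np.radians(7); B=np.array([[np.cos(y),-np.sin(y)],[np.sin(y),np.cos(y)]])
print(sense()["clock"],sense()["ee_pos"].round(4),sense()["ft_force"].round(1))
for n in("top","scene"):
    im,d,p=grab(n); P=cloud(p,d); hsv=cv2.cvtColor(im,cv2.COLOR_RGB2HSV)
    m=(hsv[...,0]>105)&(hsv[...,0]<130)&(hsv[...,1]>150)&(P[...,2]>.075)&(P[...,2]<.13)&(P[...,1]>.1)&(P[...,1]<.36); m=big(m)[0]
    z=np.median(P[m][:,2]); ys,xs=np.nonzero(m); w=(1000*onplane(p,np.c_[xs,ys],z)[:,:2]-c)@B
    k=cv2.erode(m.astype(np.uint8),np.ones((3,3)))>0; q=P[k]; q=q[abs(q[:,2]-z)<.006]; t=np.linalg.lstsq(np.c_[q[:,:2],np.ones(len(q))],q[:,2],rcond=None)[0]
    r=cv2.minAreaRect(w.astype(np.float32)); print(n,"blue in rack frame z%.4f"%z,np.round(r[0],1),np.round(r[1],1),round(r[2],1),"tilt",np.degrees(t[:2]).round(2))
E
python3 rk.py
```

```text
18.1 [0.4457 0.2172 0.0297] [ 0.2  0.2 -2. ]
top blue in rack frame z0.0940 [-4.3 -5.1] [75.7 87.1] 2.6 tilt [-0.29  0.3 ]
scene blue in rack frame z0.0945 [-2.1 -6.6] [72.9 87.4] 3.2 tilt [ 0.07 -0.2 ]
```

Emit:
apply_moves(increments=[[-4, 0, 0, 0, 0, 0, 1], [-12, 0, 0, 0, 0, 0, 1], [-20, 0, 0, 0, 0, 0, 1], [-30, 0, 0, 0, 0, 0, 1], [-40, 0, 0, 0, 0, 0, 1], [-50, 0, 0, 0, 0, 0, 1], [-60, 0, 0, 0, 0, 0, 1], [-70, 0, 0, 0, 0, 0, 1], [-80, 0, 0, 0, 0, 0, 1], [-90, 0, 0, 0, 0, 0, 1], [-100, 0, 0, 0, 0, 0, 1], [-110, 0, 0, 0, 0, 0, 1], [-115, 0, 0, 0, 0, 0, 1], [-115, 0, 0, 0, 0, 0, 1], [-115, 0, 0, 0, 0, 0, 1]])

```text
clock: 19.7
ee_pos: [0.3319, 0.2034, 0.0298]
ee_rot: [-3.134, -0.192, -0.002]
ft_force: [-0.1, -0.6, -1.7]
opening: 0.0239
grasp_force: 50.0
```

```bash
python3 rk.py; python3 plan.py 332,203,130,7 463,-286.9,130,3.7
```

```text
19.7 [0.3319 0.2034 0.0298] [-0.1 -0.6 -1.7]
top blue in rack frame z0.0939 [-3.8 -5. ] [75. 87.] 2.3 tilt [0.81 0.08]
scene blue in rack frame z0.0945 [-2.7 -6.6] [72.8 87.4] 3.2 tilt [ 0.21 -0.29]
19.8 [0.3321 0.2034 0.0298] 0.023720456112745373 [ 0.61  0.92 -1.3 ]
332,203,130,7 [-0.04, 0.23, -100.23, -0.08, -0.06, -0.0]
463,-286.9,130,3.7 [70.32, 502.44, -100.9, -0.09, -0.06, 3.3]
```

Panel is seated and the blade is out. Now carry the knife back to the rest.

Emit:
apply_moves(increments=[[0, 0, -30, 0, 0, 0, 1], [0, 0, -65, 0, 0, 0, 1], [0, 0, -101, 0, 0, 0, 1], [5, 35, -101, 0, 0, 0.2, 1], [10, 70, -101, 0, 0, 0.5, 1], [15, 105, -101, 0, 0, 0.7, 1], [20, 140, -101, 0, 0, 1, 1], [25, 175, -101, 0, 0, 1.2, 1], [30, 210, -101, 0, 0, 1.4, 1], [35, 250, -101, 0, 0, 1.7, 1], [40, 290, -101, 0, 0, 1.9, 1], [46, 330, -101, 0, 0, 2.1, 1], [52, 370, -101, 0, 0, 2.4, 1], [58, 410, -101, 0, 0, 2.7, 1], [63, 445, -101, 0, 0, 2.9, 1], [67, 475, -101, 0, 0, 3.1, 1], [70, 495, -101, 0, 0, 3.2, 1], [70.3, 502.4, -101, 0, 0, 3.3, 1], [70.3, 502.4, -101, 0, 0, 3.3, 1], [70.3, 502.4, -101, 0, 0, 3.3, 1]])

```text
clock: 21.8
ee_pos: [0.462, -0.2862, 0.1298]
ee_rot: [-3.138, -0.101, 0.001]
ft_force: [0.3, -0.2, -1.7]
opening: 0.0235
grasp_force: 50.0
```

```bash
python3 blade.py; python3 plan.py 463,-286.9,15,3.7 463,-286.9,3.2,3.7
```

```text
expect 0.18287911212291186
top n 695 tip x 154.6 wide y -24.3..25.1 mean 0.3 shank y 0.4 surf z world 0.1838 slopes(deg) x 0.46 y 0.38
scene n 480 tip x 154.6 wide y -23.2..26.5 mean 1.5 shank y 2.4 surf z world 0.1852 slopes(deg) x 0.25 y 0.23
21.9 [ 0.4621 -0.286   0.13  ] 0.023511220778554654 [-0.14  0.2  -1.67]
463,-286.9,15,3.7 [0.82, 1.19, 115.0, -0.1, 0.01, 0.04]
463,-286.9,3.2,3.7 [0.82, 1.21, 126.8, -0.1, 0.01, 0.04]
```

Emit:
apply_moves(increments=[[0.8, 1, 30, 0, 0, 0, 1], [0.8, 1, 65, 0, 0, 0, 1], [0.8, 1, 95, 0, 0, 0, 1], [0.8, 1, 112, 0, 0, 0, 1], [0.8, 1, 118, 0, 0, 0, 1], [0.8, 1, 121, 0, 0, 0, 1], [0.8, 1, 124, 0, 0, 0, 1], [0.8, 1, 126, 0, 0, 0, 1], [0.8, 1, 127, 0, 0, 0, 1], [0.8, 1, 127, 0, 0, 0, 1], [0.8, 1, 127, 0, 0, 0, 1]])

```text
clock: 23.0
ee_pos: [0.4636, -0.288, 0.0034]
ee_rot: [-3.139, -0.101, -0.001]
ft_force: [0.5, 0.8, -1.9]
opening: 0.0232
grasp_force: 50.0
```

Emit:
apply_moves(increments=[[0, 0, 0.5, 0, 0, 0, 1], [0, 0, 1, 0, 0, 0, 1], [0, 0, 1, 0, 0, 0, 1]])

```text
clock: 23.3
ee_pos: [0.4636, -0.2881, 0.0029]
ee_rot: [-3.139, -0.101, -0.001]
ft_force: [-2.1, 2.1, 8.2]
opening: 0.0236
grasp_force: 50.0
```

Touching the rest. Release slowly, pause, then rise.

Emit:
apply_moves(increments=[[0, 0, 0, 0, 0, 0, 0.72], [0, 0, 0, 0, 0, 0, 0.65], [0, 0, 0, 0, 0, 0, 0.55], [0, 0, 0, 0, 0, 0, 0.4], [0, 0, 0, 0, 0, 0, 0.4], [0, 0, 0, 0, 0, 0, 0.4], [0, 0, -10, 0, 0, 0, 0.4], [0, 0, -30, 0, 0, 0, 0.4], [0, 0, -60, 0, 0, 0, 0.4], [0, 0, -100, 0, 0, 0, 0.4], [0, 0, -150, 0, 0, 0, 0.4], [-40, -40, -180, 0, 0, 0, 0.4], [-60, -80, -180, 0, 0, 0, 0.4], [-60, -120, -180, 0, 0, 0, 0.4], [-60, -120, -180, 0, 0, 0, 0.4], [-60, -120, -180, 0, 0, 0, 0.4]])

```text
clock: 24.9
ee_pos: [0.3961, -0.1719, 0.1832]
ee_rot: [-3.14, -0.105, -0.003]
ft_force: [0.8, -0.6, -0.7]
opening: 0.055
grasp_force: 0.0
```

```bash
python3 rk.py; python3 - <<'E'
from h import *
for n in("top","scene"):
    im,d,p=grab(n); np.savez(n+"0.npz",im=im,d=d)
    if n=="scene": cv2.imwrite("pics/end.png",cv2.resize(im[120:280,170:470],(800,427),interpolation=cv2.INTER_CUBIC)[:,:,::-1])
E
python3 m2.py | grep -E "knife|handle|yel"
```

```text
24.9 [ 0.3961 -0.1719  0.1832] [ 0.8 -0.6 -0.7]
top blue in rack frame z0.0936 [-3.7 -4.9] [75.  87.1] 2.1 tilt [-0.03  0.46]
scene blue in rack frame z0.0945 [-2.6 -6.6] [72.6 87.4] 3.2 tilt [ 0.25 -0.05]
top knife blade wide 399 mean [ 586.6 -280.8] rect [ 587.6 -280.3] [62.6 50.8] ang 1.4 / pca 5.3
top handle+ends 157 mean [ 477.1 -286.2] rect [ 474.2 -286.2] [52.3 26.3] ang 5.9 / pca 13.1
top yel z0.043 22 mean [ 500.6 -257.5] rect [ 499.9 -259.4] [ 5.7 25.6] ang 1.4 / pca 95.0
top yel z0.044 22 mean [ 503.9 -315.8] rect [ 504.2 -316.1] [ 5.7 25.6] ang 1.4 / pca 98.8
scene knife blade wide 296 mean [ 586.3 -282.2] rect [ 585.2 -282.3] [65.1 50.4] ang 3.9 / pca 7.9
scene handle+ends 253 mean [ 441.7 -288.9] rect [ 439.4 -287. ] [121.2  32.6] ang 3.6 / pca 4.1
scene yel z0.044 20 mean [ 505.7 -317.5] rect [ 504.9 -321. ] [28.8 15.9] ang 67.6 / pca 45.9
scene yel z0.045 19 mean [ 405.8 -263.1] rect [ 409.1 -266. ] [21.7 29.8] ang 16.9 / pca 89.4
scene yel z0.044 17 mean [ 500.6 -256. ] rect [ 496.5 -255.3] [29.  24.4] ang 73.7 / pca 97.8
scene yel z0.044 15 mean [ 410.1 -324.1] rect [ 407.5 -325.8] [29.  12.4] ang 49.5 / pca 48.1
```

View pics/end.png

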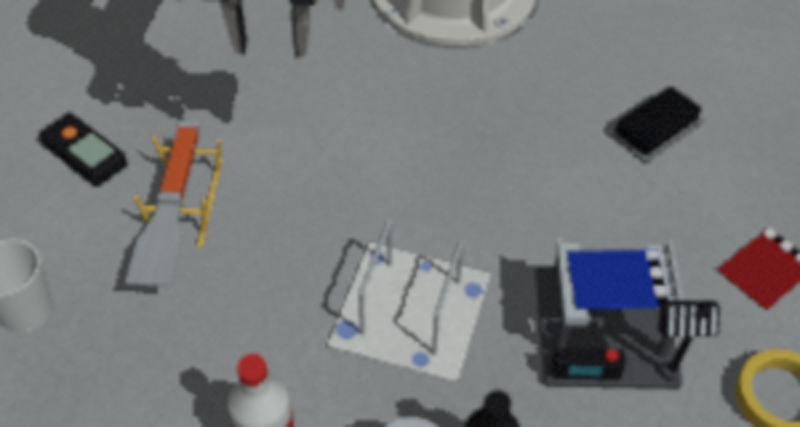

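The panel lies flat on both ledges between the lips, at (615,278). The knife is level across both bars of its rest, at (175,190), and the gripper is clear. Everything else is where it was, so I hand it in.

```bash
python3 -c "from bench import job_done; print(job_done())"
```

```text
the job is handed in; nothing more can be done
None
```

The job is handed in (verdict not shown): the wet panel lies flat and about central on both curing-rack ledges, the knife is back level across its rest, and nothing else was moved; the first grip closed on air because the reported TCP height reads about 35 mm low, so I worked from camera heights after that.

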